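# Clamp the carved printing block with its push latches

### The arm

A 7-joint arm with a two-finger parallel gripper is mounted at the origin on the work surface. World frame = base frame: x ahead of the robot, y to its left, z up, the work surface at z = 0. Lengths are in m, angles in rad, forces in N, time in s.
With the tool pointing down it reaches from about 0.35 to 0.9 m from the base axis. Payload 8.1 kg.
Tool frame: the origin (TCP) lies at the very end of the fingers, on their centre line; the grasp point (between the pads) lies 19 mm behind it; y points along the fingers, x is the direction in which the jaws open and shut, and the axes are right-handed (so a half turn about y gives the same grasp; the last joint's range is limited). The gripper opens to 85 mm and grips with 20 to 120 N. Pads are 22 mm wide; open, the fingers measure 114 mm over their backs; the gripper's body (76 mm by 85 mm) begins 54 mm behind the grasp point. The pads swing forward as they close: fully open they stand 13 mm farther back than shut.
Start: joints at [1.096, 0.434, 0.025, 1.573, -0.012, 1.134, -0.075], TCP at [0.227, -0.582, 0.231] pointing down, gripper open.
Joint ranges: [-2.62, 2.62], [-0.44, 2.09], [-1.27, 1.32], [0.08, 2.57], [-1.32, 4.46], [0.12, 2], [-2.74, 2.74]. Speed limits (rad/s): [2.22, 2.22, 3.01, 3.01, 3.14, 3.14, 3.14].

### API

Orientations are given as a unit quaternion [w, x, y, z].
In Python, from rig import env, capture, camera_model gives the robot as it stands.
- The arm moves only by the tool move_arm, never from a script. Its argument "steps" is a list of rows, each a list of 3 entries, a list of its own where there are three numbers: the shift along the tool's x, y, z each as a share of 0.75 m, from -1 to 1, then the turn, a rotation vector about the tool's x, y, z each as a share of 30 degrees, from -1 to 1, then the opening, from 0 (shut) to 1 (fully open). In form: [[[dx, dy, dz], [wx, wy, wz], grip], ...]. A call has exactly 5 rows; each row is the pose to reach, as a shift and turn from the pose measured when the call began, along the tool's axes at that moment; what a row does not reach only later rows make up. A row lasts 1/12 s, in which the tool goes at most 41.7 mm and 7.16 degrees, less where a joint would pass 70% of its speed; a pose out of reach is approached as far as the arm can. A call with a number of a shift or a turn outside -1 to 1 is refused whole. A call with a gripper value outside its range is refused whole. The fingers move at their own pace and stop on an object; "force" is the grip in N (left out, the last holds). Time passes only in rows, so rows that repeat a pose let the fingers close, or fill a call up. It gives the time, the measured TCP pose, the force and the opening at its end, in the units of the state.
- env.state(): the state, without advancing time (a new reading comes with each control period).
- capture(name): name is "scene" or "top" or "wrist"; returns (picture, depth): 384x512x3 uint8, blue, green, red; 384x512 float32, m along the optical axis (not along the pixel's ray), 0 where there is no reading.
- camera_model(name): a dict with "mtx" (3x3 intrinsics, pixels), "world_from_camera" (4x4, takes a point from camera to world coordinates); the wrist camera has in their place "T_tool_cam" (4x4, takes a point from camera to tool coordinates, whose origin is the TCP and whose axes are the tool frame's). Camera axes: x right, y down, z forward; pixel columns grow to the right and rows downward; lengths in m; the calibration is good to about 2 mm. A picture is of the moment at which its call begins: read the wrist's pose just before it. camera_model takes no time and is no camera call.
- env.finish_job(): hands the job in, once; it reports no verdict.
The state is a dict: "time_s": time; "qpos": joint angles; "dq": joint speeds; "joint_efforts": joint torques, N m; "tool_pos": TCP position; "tcp_rot": TCP orientation; "wrist_force": force on the tool from outside, world axes, zero at the start; "wrist_torque": the same for the moment, N m; "gripper_width": finger opening in m.
Only numpy, scipy, OpenCV 4.12 (cv2) and the standard library are available. Lean on these libraries where they do the work, as an engineer would, in place of code of your own. Each camera call takes 0.05 s, during which the arm holds its last target.

### The job

Clamp the carved printing block in its tray: with the fingertips, press the standing latches down flat, first the red one, then the yellow, then the blue. Leave the white latch standing open for the paper, and do not lift or shift the block or any of the things lying about.

Things in the scene. Friction and masses are not known exactly. Their poses are not given: they have to be found in the camera images.
- tray: Plywood clamping tray fixed to the bench, 260 (its x) x 420 (its y) mm. Origin at the centre of its underside on the bench. Board top 12 mm above the bench. The latches stand in a row along its +x side, the side away from the robot.
- block_center (a point): Centre of the carved printing block: loose wooden board 180 x 300 x 28 mm, brown with grey and green ink stains, lying in the tray 20 mm towards tray -x; its top is 40 mm above the bench.
- red_latch (a joint): Angle in rad of the red hold-down latch above flat: 0 = fully down, flat over the block's edge, against its stop; 0.55 to 0.8 at the start (standing up). A stiff friction hinge, no spring: it stays where it is left, and takes about 0.17 N m to turn (4 N pressing 42 mm from the hinge).
- red_hinge (a point): Point on the hinge axis of the red latch, mid-width, fixed, 46 mm above the bench, axes as the tray's: the hinge axis is y, the latch arm runs from here towards -x. The arm is a red plastic bar 80 long x 30 wide x 8 mm thick, centred in its thickness on the axis; flat, its top is 50 mm above the bench. Dark steel cheeks reach 9 mm to either side in x and 42 mm apart outside, 8 mm above the axis. Neighbouring latches stand about 90 mm apart along y, colours in any order.
- red_pad (a point): Point on the top face of the red latch arm, 55 mm from the hinge and mid-width; it moves with the arm; its x points along the arm towards the hinge, z out of the top face.
- yellow_latch (a joint): Angle in rad of the yellow hold-down latch above flat: 0 = fully down, flat over the block's edge, against its stop; 0.55 to 0.8 at the start (standing up). A stiff friction hinge, no spring: it stays where it is left, and takes about 0.17 N m to turn (4 N pressing 42 mm from the hinge).
- yellow_hinge (a point): Point on the hinge axis of the yellow latch, mid-width, fixed, 46 mm above the bench, axes as the tray's: the hinge axis is y, the latch arm runs from here towards -x. The arm is a yellow plastic bar 80 long x 30 wide x 8 mm thick, centred in its thickness on the axis; flat, its top is 50 mm above the bench. Dark steel cheeks reach 9 mm to either side in x and 42 mm apart outside, 8 mm above the axis. Neighbouring latches stand about 90 mm apart along y, colours in any order.
- yellow_pad (a point): Point on the top face of the yellow latch arm, 55 mm from the hinge and mid-width; it moves with the arm; its x points along the arm towards the hinge, z out of the top face.
- blue_latch (a joint): Angle in rad of the blue hold-down latch above flat: 0 = fully down, flat over the block's edge, against its stop; 0.55 to 0.8 at the start (standing up). A stiff friction hinge, no spring: it stays where it is left, and takes about 0.17 N m to turn (4 N pressing 42 mm from the hinge).
- blue_hinge (a point): Point on the hinge axis of the blue latch, mid-width, fixed, 46 mm above the bench, axes as the tray's: the hinge axis is y, the latch arm runs from here towards -x. The arm is a blue plastic bar 80 long x 30 wide x 8 mm thick, centred in its thickness on the axis; flat, its top is 50 mm above the bench. Dark steel cheeks reach 9 mm to either side in x and 42 mm apart outside, 8 mm above the axis. Neighbouring latches stand about 90 mm apart along y, colours in any order.
- blue_pad (a point): Point on the top face of the blue latch arm, 55 mm from the hinge and mid-width; it moves with the arm; its x points along the arm towards the hinge, z out of the top face.
- white_latch (a joint): Angle in rad of the white hold-down latch above flat: 0 = fully down, flat over the block's edge, against its stop; 0.55 to 0.8 at the start (standing up). A stiff friction hinge, no spring: it stays where it is left, and takes about 0.17 N m to turn (4 N pressing 42 mm from the hinge).
- white_hinge (a point): Point on the hinge axis of the white latch, mid-width, fixed, 46 mm above the bench, axes as the tray's: the hinge axis is y, the latch arm runs from here towards -x. The arm is a white plastic bar 80 long x 30 wide x 8 mm thick, centred in its thickness on the axis; flat, its top is 50 mm above the bench. Dark steel cheeks reach 9 mm to either side in x and 42 mm apart outside, 8 mm above the axis. Neighbouring latches stand about 90 mm apart along y, colours in any order.
- white_pad (a point): Point on the top face of the white latch arm, 55 mm from the hinge and mid-width; it moves with the arm; its x points along the arm towards the hinge, z out of the top face.
- stub_brush: Stubby block brush 26 x 70 x 42 mm lying on the carved block; origin at the centre of its underside. To be left alone.
- ink_jar: Small amber jar with black lid, 38 mm diameter, 42 mm high, standing on the carved block; origin at the centre of its underside. To be left alone.
- baren: Black printing disc, 120 mm across, 30 mm high over its handle, on the bench beside the tray; origin at the centre of its underside. To be left alone.
- water_pot: Blue pot, 90 mm across, 60 mm high, on the bench beside the tray; origin at the centre of its underside. To be left alone.
- chisel: Carving chisel 170 mm long, 18 mm thick square wooden handle, lying on the bare end of the tray board; origin at the centre of its underside. To be left alone.

How it is judged:
On the way, in this order (a step that is already met when the one before it is completed fails the run):
1. the red latch is pressed flat (within 0.1 rad) by the fingers (value of joint red_latch below 0.1 rad and contact force between the fingers and red_latch above 0.5 N), for 0.05 s.
2. the yellow latch is pressed flat (within 0.1 rad) by the fingers (value of joint yellow_latch below 0.1 rad and contact force between the fingers and yellow_latch above 0.5 N), for 0.05 s.
3. the blue latch is pressed flat (within 0.1 rad) by the fingers (value of joint blue_latch below 0.1 rad and contact force between the fingers and blue_latch above 0.5 N), for 0.05 s.
At the end, for the whole second after the job is handed in: Red, yellow and blue latches lie flat (within 0.1 rad of their stops), the white one still stands above 0.45 rad, and the block lies within 10 mm of where it was (value of joint each of red_latch, yellow_latch, blue_latch below 0.1 rad and value of joint white_latch above 0.45 rad and distance of block_center from where it was at the start of the episode below 0.01 m); the robot touches nothing.
It fails at once if the yellow latch is pressed flat before the red one (value of joint yellow_latch below 0.1 rad and value of joint red_latch above 0.1 rad).
It fails at once if the blue latch is pressed flat before the yellow one (value of joint blue_latch below 0.1 rad and value of joint yellow_latch above 0.1 rad).
It fails at once if the white latch is pushed down (value of joint white_latch below 0.45 rad).
It fails at once if the carved block is lifted or shifted by more than 10 mm (distance of block_center from where it was at the start of the episode above 0.01 m).
It fails at once if a bystander (brush, jar, disc, pot or chisel) is lifted or shifted by more than 20 mm (distance of any of stub_brush, ink_jar, baren, water_pot, chisel from where it was at the start of the episode above 0.02 m).
It also fails if it takes over 48 s, if anything falls off the work surface, if the arm or the gripper's body presses on something with over 40 N, if the wrist force passes 120 N, or if a joint passes its speed limit or range.

## Working session

There is one attempt and no reset: what is moved stays moved. The work goes in short steps, Python scripts to look and compute and a tool call to move; the robot and the scene stay as the last step left them, time stands still between calls to the robot, and variables do not carry over. Pictures are saved under pics/ and viewed, and the job is handed in when it is done.

Besides the shell and the picture viewer there is one more tool, called after ">>>" as a command line: name --argument value ..., lists and objects as JSON in quotes. move_arm: Moves the arm, as the interface text tells. Its arguments: {"type":"object","properties":{"steps":{"type":"array","items":{"type":"array"}},"force":{"type":"number"}},"required":["steps"]}

```bash
ls; mkdir -p pics; python3 - <<'E'
from rig import env,capture,camera_model
import cv2,numpy as np
s=env.state();print(s)
for n in ("scene","top"):
    p,d=capture(n);cv2.imwrite(f"pics/{n}0.png",p);np.save(f"{n}0.npy",d);print(camera_model(n))
E
```

```text
pics
{'time_s': 0.0, 'qpos': array([ 1.09638361,  0.4352218 ,  0.02497689,  1.57413598, -0.01161412,
        1.13399826, -0.07509963]), 'dq': array([-0.00046868,  0.00186226, -0.00026795, -0.00034108, -0.00077791,
        0.00116552, -0.00124199]), 'joint_efforts': array([ 5.68151427e-04, -6.70469284e+01,  1.02481239e+00, -3.16208446e+01,
        1.54329382e-02,  1.24460820e-02, -1.01464633e-05]), 'tool_pos': array([ 0.22682157, -0.58182332,  0.23051171]), 'tcp_rot': array([ 0.5840694 , -0.58350502,  0.39948662, -0.39849124]), 'wrist_force': array([ 0.00309982,  0.26923174, -0.31174875]), 'wrist_torque': array([-0.03315838, -0.01644029, -0.05015774]), 'gripper_width': 0.08554499304081858}
{'mtx': array([[474.40183141,   0.        , 248.17023499],
       [  0.        , 474.40183141, 197.13786864],
       [  0.        ,   0.        ,   1.        ]]), 'world_from_camera': array([[ 0.68970387,  0.48966652, -0.53341847,  1.13616051],
       [ 0.72378539, -0.44479466,  0.52753429, -0.55054689],
       [ 0.02105419, -0.74992294, -0.66119007,  0.80043169],
       [ 0.        ,  0.        ,  0.        ,  1.        ]])}
{'mtx': array([[396.74261169,   0.        , 252.78950073],
       [  0.        , 396.74261169, 185.14972864],
       [  0.        ,   0.        ,   1.        ]]), 'world_from_camera': array([[-0.02333484, -0.98926056,  0.14428798,  0.42140717],
       [-0.99969875,  0.02199133, -0.01089943,  0.03281233],
       [ 0.00760929, -0.14449884, -0.98947571,  0.99679501],
       [ 0.        ,  0.        ,  0.        ,  1.        ]])}
```

View pics/scene0.png

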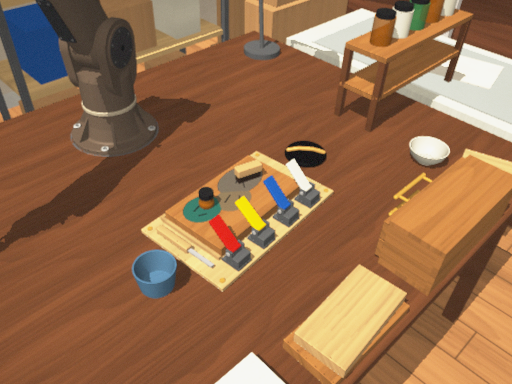

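View pics/top0.png

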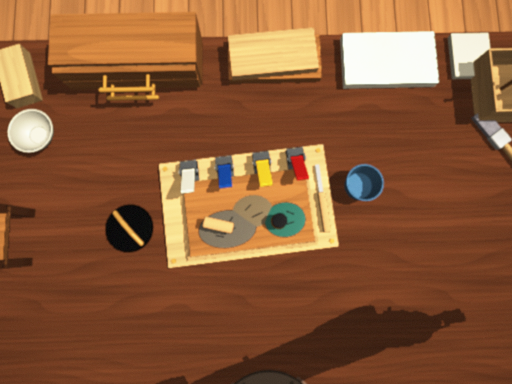

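The scene view shows the latches at red (225,235), yellow (250,215), blue (278,193) and white (300,176). The top view puts the same order right to left, red (299,165) to white (187,180). The brush, jar and chisel are clear of the pads. Next I'll measure with depth and colour.

```bash
cat > h.py <<'E'
from rig import env,capture,camera_model
import cv2,numpy as np
def cloud(n,d):
    m=camera_model(n);K=m["mtx"];T=m["world_from_camera"]
    v,u=np.indices(d.shape);P=np.stack([(u-K[0,2])/K[0,0]*d,(v-K[1,2])/K[1,1]*d,d],-1)
    return P@T[:3,:3].T+T[:3,3]
def proj(n,p):
    m=camera_model(n);T=np.linalg.inv(m["world_from_camera"]);q=T[:3,:3]@np.array(p)+T[:3,3];q=m["mtx"]@q;return q[:2]/q[2]
E
python3 - <<'E'
from h import *
for n in ("scene","top"):
    p=cv2.imread(f"pics/{n}0.png");d=np.load(f"{n}0.npy");C=cloud(n,d)
    hsv=cv2.cvtColor(p,cv2.COLOR_BGR2HSV);h,s,v=[hsv[...,i].astype(int) for i in range(3)]
    box=(C[...,0]>.35)&(C[...,0]<.75)&(abs(C[...,1])<.35)&(C[...,2]>.043)&(C[...,2]<.2)
    M={'red':((h<5)|(h>174))&(s>200)&(v>120),'yellow':(h>24)&(h<34)&(s>190)&(v>130),'blue':(h>105)&(h<125)&(s>150),'white':(s<50)&(v>165)}
    for c,m in M.items():
        m=m&box; m=cv2.erode(m.astype(np.uint8),np.ones((2,2)))>0
        nc,l,st,ce=cv2.connectedComponentsWithStats(m.astype(np.uint8))
        k=1+np.argmax(st[1:,4]);Q=C[l==k];c0=np.median(Q,0);
        w,V=np.linalg.eigh(np.cov((Q-c0).T))
        nrm=V[:,0]*np.sign(V[2,0])
        print(n,c,len(Q),c0.round(4),'n',nrm.round(3),'ax',V[:,2].round(3),Q.min(0).round(3),Q.max(0).round(3))
    x=p[120:290,130:350];cv2.imwrite(f"pics/{n}0c.png",cv2.resize(x,None,fx=3.5,fy=3.5,interpolation=cv2.INTER_CUBIC))
E
```

```text
scene red 400 [ 0.6013 -0.0887  0.0727] n [0.645 0.078 0.76 ] ax [-0.752 -0.114  0.65 ] [ 0.571 -0.104  0.046] [ 0.633 -0.073  0.099]
scene yellow 347 [ 0.5918 -0.0047  0.0708] n [0.596 0.042 0.802] ax [-0.794 -0.114  0.597] [ 0.56  -0.02   0.048] [0.625 0.012 0.096]
scene blue 284 [0.5866 0.0882 0.0737] n [0.684 0.091 0.723] ax [-0.716 -0.102  0.69 ] [0.556 0.073 0.044] [0.616 0.104 0.102]
scene white 280 [0.5763 0.1755 0.0747] n [0.684 0.072 0.726] ax [-0.719 -0.101  0.688] [0.546 0.159 0.045] [0.607 0.194 0.103]
top red 226 [ 0.5937 -0.0887  0.078 ] n [0.645 0.058 0.762] ax [-0.76  -0.053  0.648] [ 0.564 -0.102  0.049] [ 0.627 -0.074  0.102]
top yellow 218 [ 0.5832 -0.0057  0.0767] n [0.587 0.084 0.805] ax [-0.801 -0.085  0.592] [ 0.553 -0.019  0.05 ] [0.618 0.007 0.099]
top blue 222 [0.5783 0.0879 0.0797] n [0.696 0.058 0.715] ax [-0.712 -0.069  0.699] [0.551 0.075 0.049] [0.608 0.103 0.106]
top white 247 [0.568  0.174  0.0816] n [0.681 0.053 0.73 ] ax [-0.727 -0.063  0.683] [0.54  0.16  0.046] [0.6   0.191 0.105]
```

View pics/scene0c.png

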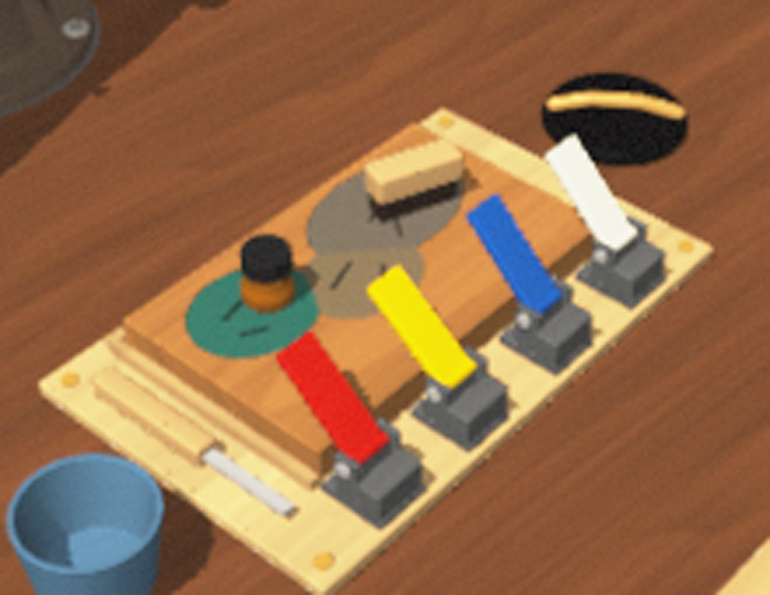

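View pics/top0c.png

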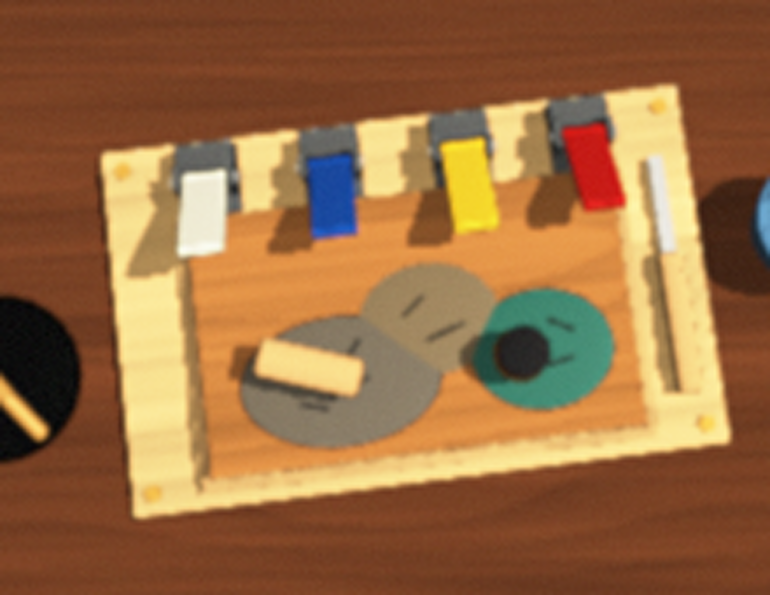

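The enlarged views confirm the colours. From the plane fits, red tilts 0.71 rad, yellow 0.64, blue 0.77 and white 0.76, all within 0.55–0.8. Next I'll fit the hinges and get the tool axes.

```bash
cat >> h.py <<'E'
from scipy.spatial.transform import Rotation as R
def toolR(s): w,x,y,z=s["tcp_rot"]; return R.from_quat([x,y,z,w])
E
python3 - <<'E'
from h import *
p=cv2.imread("pics/top0.png");d=np.load("top0.npy")
# per-latch top-face tip: from extremes along arm; hinge from plane & length
res={}
for n in ("scene","top"):
    p=cv2.imread(f"pics/{n}0.png");d=np.load(f"{n}0.npy");C=cloud(n,d)
    hsv=cv2.cvtColor(p,cv2.COLOR_BGR2HSV);h,s,v=[hsv[...,i].astype(int) for i in range(3)]
    box=(C[...,0]>.35)&(C[...,0]<.75)&(abs(C[...,1])<.35)&(C[...,2]>.05)&(C[...,2]<.2)
    M={'red':((h<5)|(h>174))&(s>200)&(v>120),'yellow':(h>24)&(h<34)&(s>190)&(v>130),'blue':(h>105)&(h<125)&(s>150),'white':(s<50)&(v>165)}
    yaw=.09;t=np.array([np.cos(yaw),np.sin(yaw),0])
    for c,m in M.items():
        m=m&box;nc,l,st,ce=cv2.connectedComponentsWithStats(m.astype(np.uint8));k=1+np.argmax(st[1:,4]);Q=C[l==k]
        a=np.polyfit(Q@t,Q[:,2],1);sl=-a[0];th=np.arctan(sl)
        # top-face line -> axis line offset 4mm, find z=.046
        zt=.046+.004/np.cos(th); xt=(zt-a[1])/a[0]
        yt=np.median(Q@np.array([-t[1],t[0],0]))
        print(n,c,'th %.3f'%th,'hinge',(xt*t+yt*np.array([-t[1],t[0],0])).round(4))
s=env.state();print(s['tool_pos'],'\n',toolR(s).as_matrix().round(3))
# tray corners from the top picture crop: left side (100,152)-(133,517), right (677,85)-(730,440)
C=cloud("top",np.load("top0.npy"))
for u,v in [(103,154),(135,515),(674,88),(727,438)]:
    print(C[int(120+v/3.5),int(130+u/3.5)].round(3))
E
```

```text
scene red th 0.700 hinge [ 0.6271 -0.0867  0.    ]
scene yellow th 0.633 hinge [ 0.6187 -0.0023  0.    ]
scene blue th 0.754 hinge [0.6101 0.0893 0.    ]
scene white th 0.746 hinge [0.6011 0.1768 0.    ]
top red th 0.700 hinge [ 0.6252 -0.0845  0.    ]
top yellow th 0.629 hinge [ 0.6177 -0.0017  0.    ]
top blue th 0.767 hinge [0.6072 0.0916 0.    ]
top white th 0.743 hinge [0.5992 0.1782 0.    ]
[ 0.22683856 -0.58190273  0.23060223] 
 [[ 0.363 -0.001  0.932]
 [-0.932  0.001  0.363]
 [-0.001 -1.    -0.   ]]
[0.624 0.257 0.012]
[0.369 0.232 0.013]
[ 0.665 -0.157  0.01 ]
[ 0.412 -0.181  0.014]
```

Both cameras agree on the hinges to about 2 mm, and the tray yaw is about 0.098 rad. The press points, 42 mm in from each hinge, are red (0.584,-0.090), yellow (0.576,-0.006) and blue (0.567,0.086). I'll start travelling with the gripper shut.

>>> move_arm --steps '[[[-0.03,0,0.046],[0,0.1,0],0],[[-0.06,0,0.092],[0,0.2,0],0],[[-0.09,0,0.138],[0,0.3,0],0],[[-0.12,0,0.184],[0,0.4,0],0],[[-0.15,0,0.23],[0,0.52,0],0]]'

```text
time_s: 0.52
tool_pos: [0.3473, -0.4126, 0.2305]
tcp_rot: [0.524, -0.523, 0.476, -0.475]
wrist_force: [1.0, -1.0, 0.9]
gripper_width: 0.0257
```

```bash
cat > go.py <<'E'
from h import *
import sys
t=np.array([float(a) for a in sys.argv[1:4]]);s=env.state();r=toolR(s)
print(s['time_s'],s['tool_pos'].round(4),s['wrist_force'].round(2),s['gripper_width'])
y=.098; D=np.array([[np.sin(y),0,np.cos(y)],[-np.cos(y),0,np.sin(y)],[0,-1,0]])
print('share',(r.inv().apply(t-s['tool_pos'])/.75).round(4),'rot',((r.inv()*R.from_matrix(D)).as_rotvec()/np.radians(30)).round(3))
E
python3 go.py .584 -.09 .17
```

```text
0.5167 [ 0.3473 -0.4126  0.2305] [ 0.99 -1.01  0.93] 0.025716122636783845
share [-0.3975  0.0811  0.3558] rot [ 0.001 -0.003 -0.003]
```

>>> move_arm --steps '[[[-0.04,0,0.036],[0,0,0],0],[[-0.08,0,0.07],[0,0,0],0],[[-0.12,0,0.106],[0,0,0],0],[[-0.16,0,0.142],[0,0,0],0],[[-0.2,0,0.178],[0,0,0],0]]'

```text
time_s: 0.93
tool_pos: [0.4662, -0.2485, 0.2305]
tcp_rot: [0.524, -0.523, 0.476, -0.475]
wrist_force: [1.5, -0.3, 0.3]
gripper_width: 0.0
```

```bash
python3 go.py .584 -.09 .17
```

```text
0.9333 [ 0.4662 -0.2485  0.2305] [ 1.47 -0.28  0.28] 2.4620781779710007e-05
share [-0.195   0.0808  0.1768] rot [ 0.002 -0.003 -0.004]
```

>>> move_arm --steps '[[[-0.04,0.016,0.036],[0,0,0],0],[[-0.08,0.032,0.07],[0,0,0],0],[[-0.12,0.048,0.106],[0,0,0],0],[[-0.16,0.064,0.142],[0,0,0],0],[[-0.195,0.08,0.177],[0,0,0],0]]'

```text
time_s: 1.35
tool_pos: [0.5847, -0.0881, 0.17]
tcp_rot: [0.524, -0.523, 0.476, -0.474]
wrist_force: [1.5, -0.2, 0.5]
gripper_width: -0.0002
```

```bash
python3 go.py .584 -.09 .11;  python3 - <<'E'
from h import *
for n in ("scene","top"):
    p,d=capture(n);x=p[60:290,100:380];cv2.imwrite(f"pics/{n}1c.png",cv2.resize(x,None,fx=2.6,fy=2.6))
E
```

```text
1.35 [ 0.5847 -0.0881  0.17  ] [ 1.45 -0.21  0.49] -0.00018198195112788886
share [ 0.0026  0.08   -0.0011] rot [ 0.003 -0.002 -0.004]
```

View pics/scene1c.png

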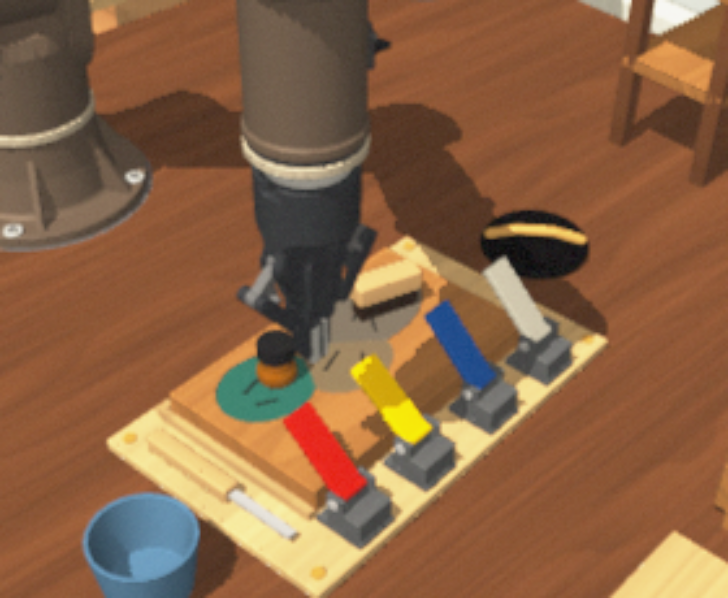

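The fingertips at crop (318,350) hang above red. The finger knuckles at (245,295) and (365,240) stick out sideways, so I'll check their size and height against the neighbouring latches.

```bash
python3 - <<'E'
from h import *
p,d=capture("scene");C=cloud("scene",d)
s=env.state();print(proj("scene",s['tool_pos']),s['qpos'].round(2))
q=toolR(s).inv().apply((C-s['tool_pos']).reshape(-1,3)).reshape(C.shape)
m=(abs(q[...,0])<.12)&(abs(q[...,2])<.08)&(q[...,1]<.01)&(q[...,1]>-.2)
for lo in np.arange(-.15,.01,.01):
    k=m&(q[...,1]>=lo)&(q[...,1]<lo+.01)
    if k.any(): print('behind tcp %.2f'%-lo,k.sum(),'x',q[k][:,0].min().round(3),q[k][:,0].max().round(3),'z',q[k][:,2].min().round(3),q[k][:,2].max().round(3))
E
```

```text
[219.86182326 195.60179907] [ 0.16  0.45 -0.15  1.72  0.07  0.98 -1.48]
behind tcp 0.15 186 x -0.021 0.036 z -0.016 0.042
behind tcp 0.14 178 x -0.021 0.035 z -0.02 0.043
behind tcp 0.13 65 x -0.004 0.035 z -0.008 0.041
behind tcp 0.12 80 x 0.009 0.038 z -0.006 0.016
behind tcp 0.11 164 x -0.037 0.044 z -0.005 0.025
behind tcp 0.10 223 x -0.062 0.058 z -0.008 0.026
behind tcp 0.09 200 x -0.064 0.059 z -0.008 0.023
behind tcp 0.08 145 x -0.058 0.054 z -0.008 0.022
behind tcp 0.07 142 x -0.052 0.045 z -0.013 0.023
behind tcp 0.06 123 x -0.044 0.035 z -0.01 0.018
behind tcp 0.05 75 x -0.034 0.028 z -0.004 0.019
behind tcp 0.04 39 x -0.012 0.011 z 0.008 0.017
behind tcp 0.03 46 x -0.016 0.011 z -0.0 0.016
behind tcp 0.02 50 x -0.017 0.011 z -0.002 0.017
behind tcp 0.01 31 x -0.016 0.01 z -0.002 0.016
behind tcp -0.00 3 x 0.001 0.004 z 0.007 0.012
```

The knuckles reach ±62 mm, but only 80 mm or more above the tip. At the height of the neighbouring arms, about 56 mm above the tip, they reach ±45 mm, and those arms are at least 65 mm away, so this is clear. Descending on red.

>>> move_arm --steps '[[[0.002,0.03,-0.001],[0,0,0],0],[[0.002,0.06,-0.001],[0,0,0],0],[[0.002,0.08,-0.001],[0,0,0],0],[[0.002,0.095,-0.001],[0,0,0],0],[[0.002,0.11,-0.001],[0,0,0],0]]'

```text
time_s: 1.92
tool_pos: [0.5839, -0.088, 0.0859]
tcp_rot: [0.525, -0.525, 0.476, -0.472]
wrist_force: [0.3, -0.1, 4.1]
gripper_width: 0.0002
```

```bash
python3 go.py .584 -.09 .052
```

```text
1.9167 [ 0.5839 -0.088   0.0859] [ 0.33 -0.07  4.15] 0.00016615036360180573
share [0.0029 0.0452 0.    ] rot [ 0.006  0.007 -0.007]
```

Contact, at about 4 N upward. Pressing on in small steps.

>>> move_arm --steps '[[[0,0.012,0],[0,0,0],0],[[0,0.022,0],[0,0,0],0],[[0,0.032,0],[0,0,0],0],[[0,0.04,0],[0,0,0],0],[[0,0.045,0],[0,0,0],0]]'

```text
time_s: 2.33
tool_pos: [0.5832, -0.0882, 0.0515]
tcp_rot: [-0.524, 0.525, -0.476, 0.472]
wrist_force: [-2.5, -1.1, 4.0]
gripper_width: 0.0002
```

```bash
python3 go.py .584 -.09 .05
```

```text
2.3333 [ 0.5832 -0.0882  0.0515] [-2.5  -1.14  3.99] 0.000237807226112885
share [0.0025 0.002  0.0008] rot [ 0.008  0.006 -0.006]
```

>>> move_arm --steps '[[[0,0.002,0],[0,0,0],0],[[0,0.003,0],[0,0,0],0],[[0,0.004,0],[0,0,0],0],[[0,0.004,0],[0,0,0],0],[[0,0.004,0],[0,0,0],0]]'

```text
time_s: 2.75
tool_pos: [0.5831, -0.0882, 0.05]
tcp_rot: [-0.524, 0.525, -0.476, 0.472]
wrist_force: [-7.3, -1.4, 18.5]
gripper_width: -0.0001
```

```bash
python3 go.py .584 -.09 .05; python3 - <<'E'
from h import *
for n in ("scene",):
    p,d=capture(n);x=p[60:290,100:380];cv2.imwrite(f"pics/{n}2c.png",cv2.resize(x,None,fx=2.6,fy=2.6))
E
```

```text
2.75 [ 0.5831 -0.0882  0.05  ] [-7.35 -1.36 18.5 ] -0.00011385430601039451
share [ 0.0025 -0.      0.001 ] rot [ 0.007  0.006 -0.006]
```

View pics/scene2c.png

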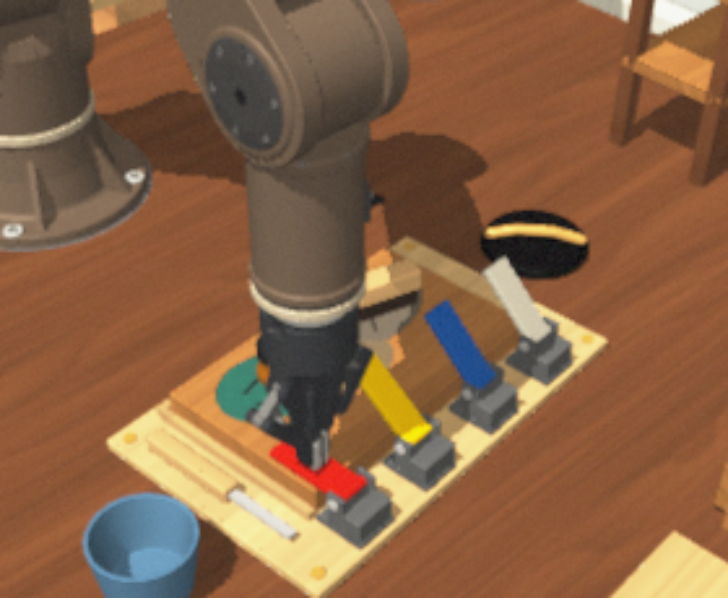

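Red lies flat at crop (320,470). The TCP is at exactly 50 mm with an 18 N stop force. Next I'll rise and cross to yellow.

>>> move_arm --steps '[[[0,-0.03,0],[0,0,0],0],[[0,-0.06,0],[0,0,0],0],[[0,-0.09,0],[0,0,0],0],[[0,-0.12,0],[0,0,0],0],[[0,-0.12,0],[0,0,0],0]]'

```text
time_s: 3.22
tool_pos: [0.5863, -0.0884, 0.1445]
tcp_rot: [0.526, -0.523, 0.474, -0.474]
wrist_force: [0.6, -0.1, 0.2]
gripper_width: 0.0001
```

```bash
python3 go.py .576 -.006 .14
```

```text
3.2167 [ 0.5863 -0.0884  0.1445] [ 0.56 -0.09  0.18] 0.0001166309266982511
share [-0.1107  0.0062 -0.0026] rot [-0.007  0.007 -0.004]
```

>>> move_arm --steps '[[[-0.04,0,-0.002],[0,0,0],0],[[-0.08,0,-0.003],[0,0,0],0],[[-0.111,0,-0.003],[0,0,0],0],[[-0.111,0.02,-0.003],[0,0,0],0],[[-0.111,0.045,-0.003],[0,0,0],0]]'

```text
time_s: 3.63
tool_pos: [0.577, -0.0029, 0.1116]
tcp_rot: [0.528, -0.523, 0.472, -0.474]
wrist_force: [0.4, 0.6, -0.4]
gripper_width: 0.0
```

```bash
python3 go.py .576 -.006 .052
```

```text
3.6333 [ 0.577  -0.0029  0.1116] [ 0.4   0.57 -0.4 ] 2.038981283038905e-05
share [ 0.0042  0.0795 -0.0023] rot [-0.014  0.014 -0.006]
```

>>> move_arm --steps '[[[0.004,0.016,-0.002],[0,0,0],0],[[0.004,0.032,-0.002],[0,0,0],0],[[0.004,0.046,-0.002],[0,0,0],0],[[0.004,0.06,-0.002],[0,0,0],0],[[0.004,0.072,-0.002],[0,0,0],0]]'

```text
time_s: 4.05
tool_pos: [0.5759, -0.0058, 0.0568]
tcp_rot: [0.528, -0.523, 0.472, -0.474]
wrist_force: [-3.2, 0.2, 6.0]
gripper_width: -0.0001
```

```bash
python3 go.py .576 -.006 .05
```

```text
4.05 [ 0.5759 -0.0058  0.0568] [-3.19  0.16  5.95] -7.384831679632812e-05
share [ 0.0003  0.009  -0.    ] rot [-0.013  0.014 -0.006]
```

>>> move_arm --steps '[[[0,0.005,0],[0,0,0],0],[[0,0.008,0],[0,0,0],0],[[0,0.01,0],[0,0,0],0],[[0,0.011,0],[0,0,0],0],[[0,0.011,0],[0,0,0],0]]'

```text
time_s: 4.47
tool_pos: [0.5752, -0.0059, 0.0499]
tcp_rot: [0.528, -0.523, 0.472, -0.474]
wrist_force: [-8.8, -1.0, 21.2]
gripper_width: -0.0002
```

```bash
python3 go.py .576 -.006 .05; python3 - <<'E'
from h import *
for n in ("scene",):
    p,d=capture(n);x=p[60:290,100:380];cv2.imwrite(f"pics/{n}3c.png",cv2.resize(x,None,fx=2.6,fy=2.6))
E
```

```text
4.4667 [ 0.5752 -0.0059  0.0499] [-8.83 -1.02 21.19] -0.0002031870486952248
share [ 0.0003 -0.0001  0.0011] rot [-0.011  0.014 -0.005]
```

View pics/scene3c.png

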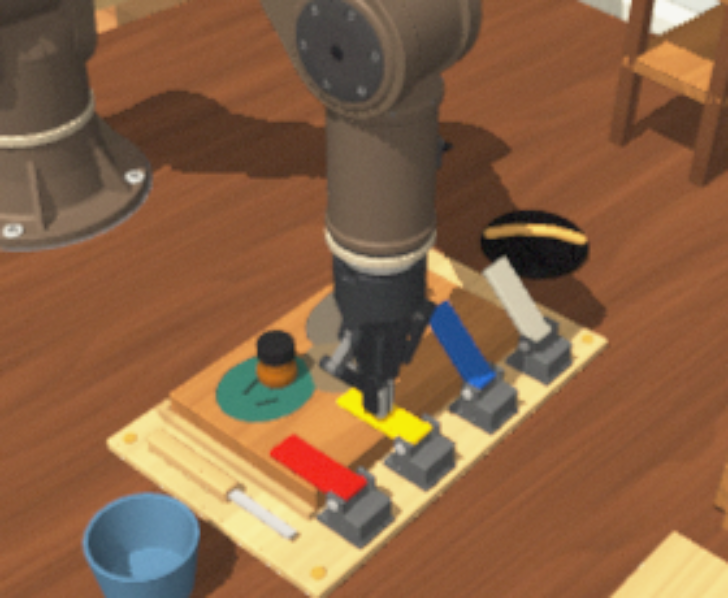

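Yellow is flat under the fingers at (380,415), with 21 N at z = 49.9 mm. Red is still flat at (320,470), and the jar and block look unmoved. Blue next.

>>> move_arm --steps '[[[0,-0.03,0],[0,0,0],0],[[0,-0.06,0],[0,0,0],0],[[0,-0.09,0],[0,0,0],0],[[0,-0.12,0],[0,0,0],0],[[0,-0.12,0],[0,0,0],0]]'

```text
time_s: 4.93
tool_pos: [0.5775, -0.0059, 0.1445]
tcp_rot: [0.53, -0.521, 0.471, -0.476]
wrist_force: [0.7, -0.1, 1.5]
gripper_width: 0.0002
```

```bash
python3 go.py .567 .086 .14
```

```text
4.9333 [ 0.5775 -0.0059  0.1445] [ 0.65 -0.09  1.45] 0.00019232260326923598
share [-0.1233  0.0062 -0.0012] rot [-0.026  0.013 -0.005]
```

>>> move_arm --steps '[[[-0.04,0,0],[-0.02,0,0],0],[[-0.08,0,-0.001],[-0.02,0,0],0],[[-0.12,0,-0.001],[-0.02,0.01,0],0],[[-0.122,0.01,-0.001],[-0.02,0.01,0],0],[[-0.122,0.03,-0.001],[-0.02,0.01,0],0]]'

```text
time_s: 5.35
tool_pos: [0.5684, 0.0885, 0.1233]
tcp_rot: [0.528, -0.523, 0.473, -0.474]
wrist_force: [-0.1, -1.2, -0.7]
gripper_width: -0.0001
```

```bash
python3 go.py .567 .086 .052
```

```text
5.35 [0.5684 0.0885 0.1233] [-0.12 -1.25 -0.73] -8.546355893680277e-05
share [ 0.0035  0.095  -0.0029] rot [-0.013  0.012 -0.008]
```

>>> move_arm --steps '[[[0.003,0.02,-0.002],[0,0,0],0],[[0.003,0.04,-0.002],[0,0,0],0],[[0.003,0.057,-0.002],[0,0,0],0],[[0.003,0.073,-0.002],[0,0,0],0],[[0.003,0.086,-0.002],[0,0,0],0]]'

```text
time_s: 5.77
tool_pos: [0.5674, 0.0864, 0.0578]
tcp_rot: [0.528, -0.523, 0.473, -0.474]
wrist_force: [-2.1, -0.6, 5.8]
gripper_width: 0.0001
```

```bash
python3 go.py .567 .086 .05
```

```text
5.7667 [0.5674 0.0864 0.0578] [-2.14 -0.65  5.85] 7.867750305515911e-05
share [ 0.0005  0.0104 -0.0007] rot [-0.012  0.012 -0.008]
```

>>> move_arm --steps '[[[0,0.005,0],[0,0,0],0],[[0,0.009,0],[0,0,0],0],[[0,0.012,0],[0,0,0],0],[[0,0.0125,0],[0,0,0],0],[[0,0.0125,0],[0,0,0],0]]'

```text
time_s: 6.18
tool_pos: [0.5668, 0.0864, 0.0499]
tcp_rot: [0.528, -0.523, 0.473, -0.474]
wrist_force: [-9.7, -1.2, 19.5]
gripper_width: -0.0003
```

```bash
python3 go.py .567 .086 .05
```

```text
6.1833 [0.5668 0.0864 0.0499] [-9.73 -1.18 19.53] -0.00030084481538670876
share [ 0.0005 -0.0001  0.0002] rot [-0.011  0.012 -0.008]
```

>>> move_arm --steps '[[[0,-0.03,0],[0,0,0],0],[[0,-0.06,0],[0,0,0],0],[[0,-0.1,0],[0,0,0],0],[[0,-0.15,0],[0,0,0],0],[[0,-0.2,0],[0,0,0],0]]'

```text
time_s: 6.6
tool_pos: [0.5658, 0.0855, 0.2014]
tcp_rot: [0.528, -0.523, 0.473, -0.473]
wrist_force: [1.2, 0.3, -0.7]
gripper_width: 0.0001
```

>>> move_arm --steps '[[[0,-0.02,-0.04],[0,0,0],0],[[0,-0.04,-0.08],[0,0,0],0],[[0,-0.06,-0.12],[0,0,0],0],[[0,-0.06,-0.16],[0,0,0],0],[[0,-0.06,-0.16],[0,0,0],0]]'

```text
time_s: 7.02
tool_pos: [0.4419, 0.0723, 0.2467]
tcp_rot: [0.528, -0.523, 0.473, -0.473]
wrist_force: [-0.1, 0.1, -1.0]
gripper_width: 0.0001
```

```bash
python3 - <<'E'
from h import *
for n in ("scene","top"):
    p,d=capture(n);np.save(f"{n}4.npy",d);cv2.imwrite(f"pics/{n}4.png",p);x=p[60:290,100:380];cv2.imwrite(f"pics/{n}4c.png",cv2.resize(x,None,fx=2.6,fy=2.6))
    C=cloud(n,d);C0=cloud(n,np.load(f"{n}0.npy"))
n="scene";p=cv2.imread("pics/scene4.png");d=np.load("scene4.npy");C=cloud(n,d)
hsv=cv2.cvtColor(p,cv2.COLOR_BGR2HSV);h,s,v=[hsv[...,i].astype(int) for i in range(3)]
box=(C[...,0]>.5)&(C[...,0]<.66)&(C[...,1]>-.12)&(C[...,1]<.22)&(C[...,2]>.044)&(C[...,2]<.13)
for c,m in {'red':((h<5)|(h>174))&(s>200),'yellow':(h>24)&(h<34)&(s>190),'blue':(h>105)&(h<125)&(s>120),'white':(s<60)&(v>120)}.items():
    Q=C[cv2.erode((m&box).astype(np.uint8),np.ones((2,2)))>0];a=np.polyfit(Q[:,0],Q[:,2],1);print(c,len(Q),np.arctan(-a[0]).round(3),Q[:,2].min().round(3),Q[:,2].max().round(3))
print(env.state()['wrist_force'],env.state()['tool_pos'])
E
```

```text
red 317 -0.004 0.045 0.053
yellow 285 -0.006 0.046 0.053
blue 250 -0.004 0.045 0.053
white 301 0.685 0.044 0.102
[ 1.03949268  0.02824657 -0.85734402] [0.44606145 0.07264666 0.24655161]
```

View pics/scene4c.png

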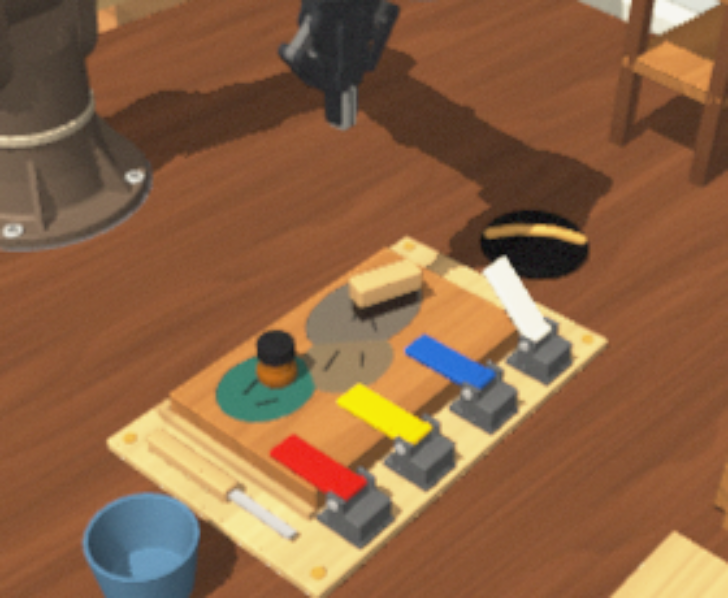

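View pics/top4.png

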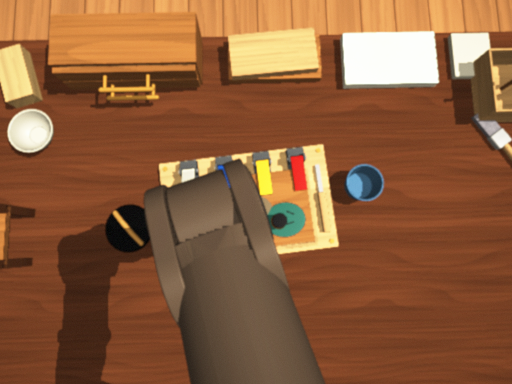

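Red, yellow and blue lie flat at crop (320,470), (385,415) and (450,362). White still stands at (515,300). The block, jar, brush, chisel, pot and disc look to be where they were, and the hand is clear. Handing in.

```bash
python3 - <<'E'
from rig import env
print(env.finish_job(),env.state()['time_s'])
E
```

```text
the job is handed in; nothing more can be done
the job is handed in; nothing more can be done
```

I pressed the red latch flat, then the yellow, then the blue, using the shut fingertips about 42 mm from each hinge. Each press ended at its stop, with the fingertips 50 mm above the bench and 18–21 N of upward force. I then withdrew the arm and handed the job in at about 7 s. The hand-in gave no verdict.

- **Latches:** After the last press, the scene camera's depth gave about 0.00 rad for red, yellow and blue. White read about 0.69 rad, against 0.74–0.76 at the start. I put that drop down to the rougher final fit, because nothing came near white. It is well above the 0.45 rad limit.
- **Block and bystanders:** The block, brush, jar, disc, pot and chisel looked unmoved in the scene picture. I checked this only by eye. The arm covered part of the tray in the last top picture, so the top view could not confirm the brush and part of the block.
- **Contact:** The gripper was about 0.25 m above the bench and touching nothing when I handed in. The remaining wrist force was about 1 N, the same as I saw in free motion.

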